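# Couple a vent filter to the bath header

### The arm

A 7-joint arm with a two-finger parallel gripper is mounted at the origin on the work surface. World frame = base frame: x ahead of the robot, y to its left, z up, the work surface at z = 0. Lengths are in m, angles in rad, forces in N, time in s.
With the tool pointing down it reaches from about 0.425 to 0.95 m from the base axis. Payload 4.7 kg.
Tool frame: the origin (TCP) lies between the finger pads; the fingertips stand 25 mm ahead of it and the grasp point (between the pads) lies 6 mm ahead of it; z points along the fingers, y is the line along which they close (so a half turn about z gives the same grasp; the last joint's range is limited). The gripper opens to 85 mm and grips with 20 to 120 N. Pads are 22 mm wide; open, the fingers measure 114 mm over their backs; the gripper's body (76 mm by 85 mm) begins 54 mm behind the grasp point. The pads swing forward as they close: fully open they stand 13 mm farther back than shut.
Start: joints at [-1.342, 0.469, -0.049, 1.532, 0.024, 1.141, -0.082], TCP at [0.172, 0.653, 0.256] pointing down, gripper open.
Joint ranges: [-2.59, 2.59], [-0.33, 1.99], [-1.39, 1.29], [0.1, 2.45], [-1.04, 4.18], [0.21, 1.99], [-2.66, 2.66]. Speed limits (rad/s): [2.57, 2.57, 3.14, 3.14, 3.14, 3.14, 3.14].

### API

Orientations are given as a 3x3 rotation matrix whose columns are the frame's x, y, z axes.
In Python, from rig import * gives the robot as it stands. Calls block until the motion is done:
- movep(position, orientation): joint-space move of the TCP to a pose.
- move_l(position, attitude=None, feed=0.15, until_force=None): straight line of the TCP; attitude=None keeps the orientation; feed is the mean speed in m/s. With until_force (N) it stops when the force on the tool has changed by that much, and returns True; else False.
- move_joints(angles): joint-space move.
- command_gripper(opening, newtons=None): finger opening in m; newtons is the grip in N (None keeps the last); returns when the fingers have stopped.
- sleep(seconds).
- inverse_kinematics(position, orientation): joint angles nearest the present ones, or None.
- sense(): the state.
- camera(name): name is "side" or "top"; returns (picture, depth): 420x560x3 uint8, red, green, blue; 420x560 float32, m along the optical axis (not along the pixel's ray), 0 where there is no reading.
- camera_params(name): a dict with "K" (3x3 intrinsics, pixels), "position" and "rotation" of the camera in the world. Camera axes: x right, y down, z forward; pixel columns grow to the right and rows downward; lengths in m; the calibration is good to about 2 mm. A picture is of the moment at which its call begins. camera_params takes no time and is no camera call.
A pose or a line that the arm cannot do raises Unreachable and nothing moves.
- finish_job(): hands the job in; it is judged then, once.
The state is a dict: "time_s": time; "joint_pos": joint angles; "qd": joint speeds; "joint_efforts": joint torques, N m; "position": TCP position; "tcp_rot": TCP orientation; "wrist_force": force on the tool from outside, world axes, zero at the start; "ft_torque": the same for the moment, N m; "finger_gap": finger opening in m; "gripper_force": force on a finger pad.
Only numpy, scipy, OpenCV 4.12 (cv2) and the standard library are available. Lean on these libraries where they do the work, as an engineer would, in place of code of your own. Each camera call takes 0.05 s, during which the arm holds its last target. There are 200 camera calls.

### The job

Slide the blue vent filter off the open end of its drying rod and stand its stem in the mouth of the brass quick coupler, where the locking jaws stop it part way. Then pull the coupler's spring sleeve fully back (down) by its red knob so that the filter drops home, and let the sleeve spring all the way forward again to lock it, leaving the filter coupled and let go. Leave the white filter on the rod and do not shift or knock over the wrench, the bottle, the beaker or the jar.

Things in the scene. Friction and masses are not known exactly. Their poses are not given: they have to be found in the camera images.
- filter: Blue vent filter, loose, upright on the rod, 184 mm tall, 0.28-0.46 kg. Origin: centre of the stem's lower tip, z up. Heights above the tip: brass stem 26 mm diameter, 0-82 mm (tip chamfered 2 mm, narrow locking groove at 22-36 mm); steel collar 48 mm diameter, 82-88; blue can 48 mm diameter, 88-132; dark stirrup handle, 132-184.
- stirrup (a point): Point to grasp on the blue filter's stirrup, 160 mm above the stem tip, filter's axes. Stirrup: 44 mm wide along x, 16 mm deep along y, with a window through it along y, 28 mm wide and 43 mm high (132-175 mm above the tip). The rod runs through the window; the bar above it rests on the rod. Grasp from above across the 44 mm, a finger each side of the rod.
- spare_filter: White vent filter of the same shape, size and origin, hung on the same rod about 50 mm from the post, nearer the post than the blue one; must stay there.
- rod_end (a point): Centre of the open end of the level steel drying rod, 10 mm diameter, 208 mm above the bench. Axes of the stand: the rod runs along y from the post (200 mm from here towards +y; foot 110 mm square) to this end, so parts come off towards -y.
- mouth (a point): Centre of the coupler's mouth at its upper rim, 145 mm above the bench, z up along the vertical bore. A funnel about 38 mm wide narrows within 8 mm to a 28 mm bore. A coupled filter has its collar on the rim and its stem tip 82 mm below this point. Header block below: 130 mm square, 48 mm high. x, y turn with the coupler; the red knob lies towards -y.
- jaws (a point): On the bore's axis, 48 mm below the mouth: top of the four locking jaws, where the stem tip stops while the sleeve is forward. They draw back as the sleeve is pulled; past about 11 mm the stem is free and the filter falls home by its weight. As the sleeve returns they close into the locking groove; if the filter is not home they press on its stem and the sleeve stays part way.
- knob_top (a point): Centre of the top of the sleeve's red pull knob: an upright cylinder 28 mm diameter, 42 mm tall, on an arm, 110 mm from the coupler's axis towards the coupler's -y; its top is 2 mm below the mouth's height when the sleeve is forward. It moves up and down with the sleeve. It can be pinched from above or pressed down.
- sleeve (a joint): Coupler sleeve, a brass tube 54 mm diameter and 56 mm tall around the bore: 0 = forward (up, locking), 0.016 m = fully back (down). A spring drives it forward: 5 N at the start of the pull, 12 N fully back.
- wrench: Steel wrench lying on the bench, bystander.
- bottle: White bottle with blue cap, 66 mm diameter, 170 mm tall, standing, bystander.
- beaker: Steel beaker, 84 mm diameter, 100 mm tall, bystander.
- jar: Amber jar with black lid, 70 mm diameter, 90 mm tall, bystander.

How it is judged:
By the outcome, as a careful person would: the job done as asked, in the order asked, and still so for the second after the job is handed in, with the robot touching nothing.
It also fails if it takes over 56 s, if anything falls off the work surface, if the arm or the gripper's body presses on something with over 40 N, if the wrist force passes 120 N, or if a joint passes its speed limit or range.

## Working session

There is one attempt and no reset: what is moved stays moved. The work goes in short steps, each a Python script; the robot and the scene stay as the last script left them, time stands still between calls to the robot, and variables do not carry over. Pictures are saved under pics/ and viewed, at most 10 in all, crops included, and the job is handed in when it is done.

```bash
mkdir -p pics; cat > h.py <<'E'
from rig import *
import numpy as np, cv2
def cloud(n, d):
    p=camera_params(n); K=np.array(p["K"]); v,u=np.mgrid[:420,:560]
    c=np.stack([(u-K[0,2])/K[0,0]*d,(v-K[1,2])/K[1,1]*d,d],-1)
    w=c@np.array(p["rotation"]).T+np.array(p["position"]); w[d<=0]=np.nan
    return w
def snap(tag):
    for n in("side","top"):
        r,d=camera(n); cv2.imwrite(f"pics/{tag}_{n}.png",r[...,::-1]); np.save(f"{tag}_{n}.npy",cloud(n,d))
E
python3 - <<'E'
from h import *
snap("a"); s=sense(); print(s["time_s"],s["position"],s["tcp_rot"],s["finger_gap"])
for n in("side","top"): print(camera_params(n))
E
```

```text
0.1 [0.17193774 0.65223685 0.25534266] [[-9.66972832e-01  2.54879141e-01 -4.06709699e-04]
 [ 2.54879461e-01  9.66971274e-01 -1.73681233e-03]
 [-4.94006395e-05 -1.78311229e-03 -9.99998409e-01]] 0.08538979471901781
{'K': array([[448.04572323,   0.        , 281.42230579],
       [  0.        , 448.04572323, 210.62024762],
       [  0.        ,   0.        ,   1.        ]]), 'position': array([ 0.11597375, -0.55446784,  0.89927219]), 'rotation': array([[ 0.76350016, -0.44135327,  0.47146028],
       [-0.64561747, -0.53934769,  0.54063125],
       [ 0.01567164, -0.71715504, -0.69673743]])}
{'K': array([[490.27381091,   0.        , 277.54530923],
       [  0.        , 490.27381091, 218.94719097],
       [  0.        ,   0.        ,   1.        ]]), 'position': array([ 0.44450104, -0.0147316 ,  1.20940851]), 'rotation': array([[-2.85955483e-02, -9.86716328e-01,  1.59916175e-01],
       [-9.99577896e-01,  2.90480259e-02,  4.92029418e-04],
       [-5.13074265e-03, -1.59834604e-01, -9.87130475e-01]])}
```

View pics/a_side.png

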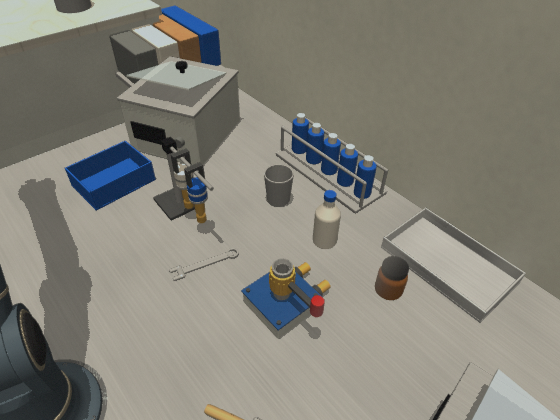

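View pics/a_top.png

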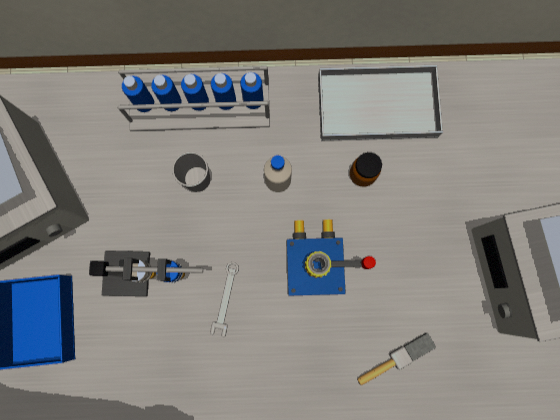

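The side view shows the rod stand at about (180,180) with the blue filter at (198,195), the coupler at (283,270) and the knob at (317,303). In the top view the rod runs from (97,268) to its open end at about (210,268), with the blue filter at (170,270), mouth at (318,264) and knob at (369,262). I'll enlarge the top view for exact pixels.

```bash
python3 - <<'E'
import cv2,numpy as np
t=cv2.imread("pics/a_top.png")
f=lambda c:cv2.resize(t[230:305,c:c+133],None,fx=6,fy=4*1.0,interpolation=cv2.INTER_CUBIC)
g=lambda c:cv2.resize(t[235:295,c:c+130],None,fx=6,fy=6-1*1.0,interpolation=cv2.INTER_CUBIC)
cv2.imwrite("pics/crop.png",np.vstack([cv2.resize(t[240:296,c:c+150],None,fx=5.3,fy=5.3,interpolation=cv2.INTER_CUBIC) for c in(85,255)]))
E
```

```text
(no output)
```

View pics/crop.png

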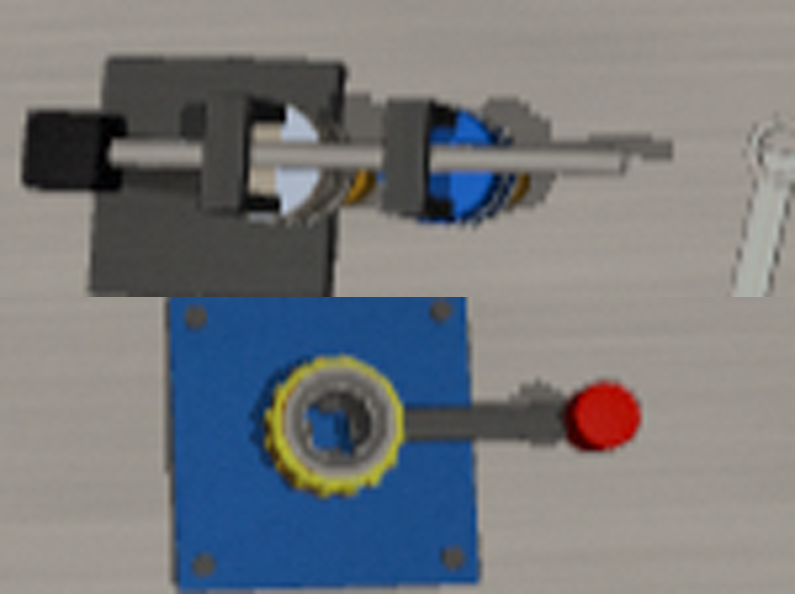

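Crop: the rod runs from crop pixel (110,152) to (628,162), the blue stirrup's top centre is at (407,156), the mouth at (338,125 in the lower half) and the knob top at (604,119). The wrench is clear of all of these.

```bash
python3 - <<'E'
from h import *
p=camera_params("top");K=p["K"];R=p["rotation"];o=p["position"]
def ray(u,v,z):
    d=R@np.linalg.inv(K)@[u,v,1]; return o+d*(z-o[2])/d[2]
c=lambda x,y,c0,z:ray(c0+x/5.3,240+y/5.3,z)
for n,a in dict(rod0=(110,152,85,.213),rod1=(628,162,85,.213),stir=(407,156,85,.222),white=(228,153,85,.222),mouth=(338,125,255,.145),knob=(604,119,255,.143)).items(): print(n,c(*a).round(4))
W=np.load("a_top.npy"); I=cv2.imread("pics/a_top.png").astype(int)
m=(I[...,2]>150)&(I[...,1]<60)&(W[...,2]>.138)&(W[...,2]<.15); print("knob",m.sum(),W[m].mean(0))
m=(abs(W[...,2]-.222)<.004)&(abs(W[...,0]-.35)<.1); 
u=np.where(m)[1]; b=m.copy(); b[:,:150]=0; print("stir",b.sum(),np.median(W[b],0),W[b].min(0),W[b].max(0))
m=(abs(W[...,2]-.145)<.004)&(np.hypot(W[...,0]-c(338,125,255,.145)[0],W[...,1]-c(338,125,255,.145)[1])<.04);print("rim",m.sum(),W[m].min(0),W[m].max(0))
S=np.load("a_side.npy");J=cv2.imread("pics/a_side.png").astype(int)
m=(J[...,2]>150)&(J[...,1]<60)&(abs(S[...,2]-.143)<.004); print("sknob",m.sum(),S[m].mean(0))
m=(abs(S[...,2]-.222)<.003)&(abs(S[...,0]-.37)<.1)&(S[...,1]>0); print("sstir",S[m].min(0),S[m].max(0))
s=S[m]; s=s[s[:,1]<.27]; print(s.mean(0) if len(s) else 0)
m=(abs(S[...,2]-.145)<.003)&(np.hypot(S[...,0]-.35,S[...,1]+.1)<.05);print("srim",S[m].min(0),S[m].max(0))
E
```

```text
rod0 [0.514  0.3371 0.213 ]
rod1 [0.5044 0.1388 0.213 ]
stir [0.5086 0.2212 0.222 ]
white [0.5117 0.2891 0.222 ]
mouth [ 0.5164 -0.1007  0.145 ]
knob [ 0.5158 -0.2098  0.143 ]
knob 106 [ 0.51736227 -0.21031619  0.14380545]
  return _methods._mean(a, axis=axis, dtype=dtype,
  ret = um.true_divide(
Traceback (most recent call last):
ValueError: zero-size array to reduction operation minimum which has no identity
```

```bash
cat >> h.py <<'E'
X=np.array([.9988,-.0484,0]); Y=np.array([.0484,.9988,0])   # stand axes
RT=np.stack([Y,X,[0,0,-1]],1)
ST=np.array([.5088,.2210,0]); MO=np.array([.5164,-.1007,0]); KN=np.array([.5165,-.2100,0])
def at(p,z): return np.array([p[0],p[1],z])
def st(t=""):
    s=sense(); print(t,round(s["time_s"],2),s["position"].round(4),s["wrist_force"].round(1),round(s["finger_gap"],4),round(float(np.max(s["gripper_force"])),1))
E
python3 - <<'E'
from h import *
p=sense()["position"]; move_l(at(p,.35),feed=.3); movep(at(ST,.33),RT); st()
print(move_l(at(ST,.204),feed=.12,until_force=8)); st("down")
snap("b")
E
```

```text
2.53 [0.5083 0.2228 0.3298] [0.1 0.2 0.2] 0.0851 0.0
False
down 3.73 [0.5093 0.2212 0.2048] [ 0.3 -0.2 -0.2] 0.0856 0.0
```

View pics/b_side.png

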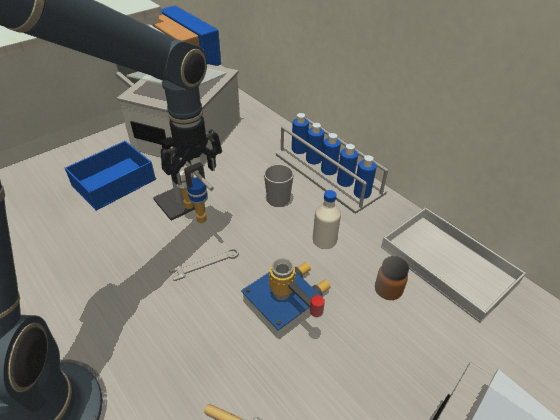

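The side view shows the gripper straddling the stirrup above the blue can at (198,185), with nothing disturbed. Next I grasp, lift a little and slide the filter off.

```bash
python3 - <<'E'
from h import *
command_gripper(.03,60); st("grip")
p=sense()["position"]; 
move_l(at(p,p[2]+.013),feed=.05); st("lift")
if sense()["finger_gap"]>.038:
    q=at(p,p[2]+.013)-.135*Y; move_l(q,feed=.12); st("off")
    move_l(at(q,.345),feed=.2); move_l(at(MO,.345),feed=.2); st("over")
    snap("c")
    W=np.load("c_side.npy"); I=cv2.imread("pics/c_side.png").astype(int)
    m=(np.hypot(W[...,0]-MO[0],W[...,1]-MO[1])<.05)&(W[...,2]>.16)&(W[...,2]<.32)
    for z in np.arange(.165,.32,.015):
        k=m&(abs(W[...,2]-z)<.008)
        if k.any(): print(round(z,3),k.sum(),W[k].min(0).round(3),W[k].max(0).round(3))
E
```

```text
grip 4.29 [0.5091 0.2211 0.2044] [-0.2 -0.1  2.3] 0.0433 61.0
lift 4.71 [0.509  0.2211 0.2175] [-0.1 -0.6 -3.3] 0.0433 61.2
off 5.98 [0.5027 0.0872 0.2174] [-0.1  0.4 -2.7] 0.0434 61.2
over 7.86 [ 0.5164 -0.0993  0.3445] [ 0.6  0.2 -3.9] 0.0436 61.3
0.18 32 [ 0.503 -0.112  0.178] [ 0.524 -0.09   0.188]
0.195 101 [ 0.502 -0.111  0.187] [ 0.527 -0.087  0.203]
0.21 23 [ 0.503 -0.111  0.203] [ 0.52  -0.09   0.218]
0.225 70 [ 0.502 -0.111  0.217] [ 0.521 -0.09   0.233]
0.24 62 [ 0.502 -0.111  0.232] [ 0.521 -0.09   0.247]
0.255 31 [ 0.492 -0.121  0.247] [ 0.528 -0.089  0.263]
0.27 142 [ 0.492 -0.122  0.262] [ 0.533 -0.086  0.278]
0.285 139 [ 0.491 -0.123  0.277] [ 0.532 -0.088  0.293]
0.3 159 [ 0.491 -0.123  0.292] [ 0.532 -0.086  0.308]
0.315 277 [ 0.492 -0.121  0.307] [ 0.538 -0.079  0.32 ]
```

View pics/c_side.png

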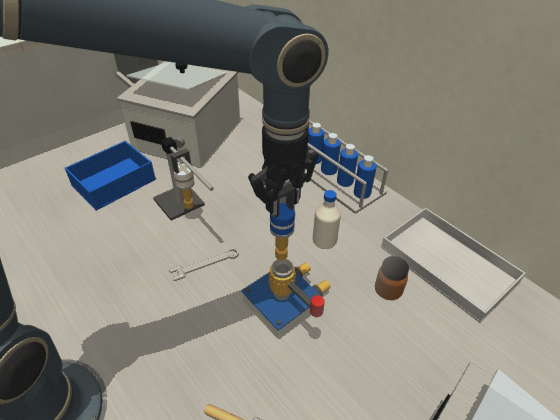

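The white filter is still on the rod at (185,185), and the blue filter hangs vertically over the mouth at (282,245). I'll measure the rim with the same side camera and correct the offset.

```bash
python3 - <<'E'
from h import *
for n in("a_side","a_top"):
    S=np.load(n+".npy"); r=np.hypot(S[...,0]-MO[0],S[...,1]-MO[1])
    for lo,hi,R in((.141,.149,.05),(.10,.135,.04)):
        m=(S[...,2]>lo)&(S[...,2]<hi)&(r<R)
        P=S[m]; print(n,lo,m.sum(),P.min(0).round(4),P.max(0).round(4),((P.min(0)+P.max(0))/2).round(4))
E
```

```text
a_side 0.141 147 [ 0.4939 -0.1242  0.141 ] [ 0.5407 -0.079   0.1484] [ 0.5173 -0.1016  0.1447]
a_side 0.1 478 [ 0.4871 -0.1401  0.1001] [ 0.5442 -0.0747  0.135 ] [ 0.5157 -0.1074  0.1175]
a_top 0.141 163 [ 0.4958 -0.1232  0.1411] [ 0.5397 -0.0775  0.149 ] [ 0.5178 -0.1003  0.145 ]
a_top 0.1 193 [ 0.4905 -0.1395  0.1002] [ 0.5465 -0.072   0.1349] [ 0.5185 -0.1058  0.1175]
```

```bash
python3 - <<'E'
from h import *
T=np.array([.5178,-.1018,0])
move_l(at(T,.32),feed=.12); sleep(.2); st("pre")
print(move_l(at(T,.256),feed=.04,until_force=8)); st("stop")
E
```

```text
pre 8.52 [ 0.5182 -0.1018  0.3208] [ 0.   1.  -2.8] 0.0434 61.4
True
stop 9.79 [ 0.5178 -0.1018  0.2635] [-0.6 -0.7  5. ] 0.0433 62.0
```

The tip stopped at 0.097 m, right at the jaws, with almost no side force. Release, back off and look.

```bash
python3 - <<'E'
from h import *
command_gripper(.085); st("open")
p=sense()["position"]; move_l(at(p,.36),feed=.15)
command_gripper(0.0,40)
movep(at(KN,.26),RT); sleep(.2); st("knob")
snap("d")
E
```

```text
open 10.28 [ 0.5166 -0.1014  0.2619] [-0.2  0.1  0.8] 0.0847 0.0
knob 12.69 [ 0.5178 -0.2085  0.2613] [0.5 0.4 0.2] 0.0001 0.0
```

View pics/d_side.png

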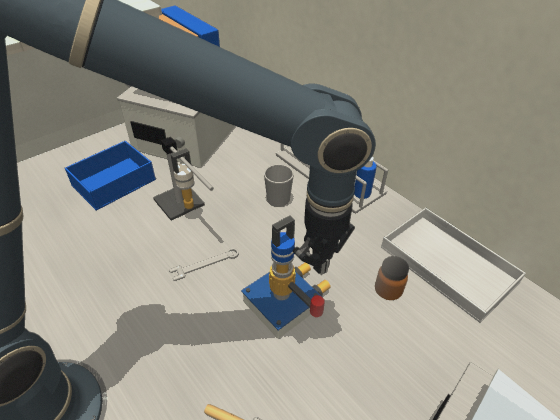

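The blue filter stands part way in the mouth at (283,245), and the closed gripper is above the knob at (317,305). Now press the sleeve fully back and let it return.

```bash
python3 - <<'E'
from h import *
move_l(at(KN,.185),feed=.1); sleep(.1)
print(move_l(at(KN,.155),feed=.03,until_force=4)); st("touch")
p=sense()["position"]
print(move_l(at(KN,p[2]-.022),feed=.02,until_force=24)); st("stop")
sleep(.6); st("hold"); snap("e")
move_l(at(KN,p[2]+.015),feed=.04); st("back")
move_l(at(KN,.30),feed=.15); movep(np.array([.42,-.33,.36]),RT); sleep(.5); st("away"); snap("f")
for n in("a","e","f"):
    W=np.load(n+"_top.npy");I=cv2.imread(f"pics/{n}_top.png").astype(int)
    m=(I[...,2]>150)&(I[...,1]<60)&(np.hypot(W[...,0]-KN[0],W[...,1]-KN[1])<.03); print(n,"knob z",m.sum(),np.median(W[m][:,2]) if m.any() else 0)
    r=np.hypot(W[...,0]-MO[0],W[...,1]-MO[1])<.04; print("  max z",np.nanmax(W[r][:,2]))
E
```

```text
True
touch 14.45 [ 0.5165 -0.2099  0.1662] [-0.6  1.1  5.1] 0.0 2.3
True
stop 15.26 [ 0.5166 -0.21    0.1523] [-2.6  1.8 11. ] 0.0001 5.6
hold 15.86 [ 0.5166 -0.21    0.1524] [-3.7  2.8 11.4] -0.0 5.6
back 16.86 [ 0.5162 -0.2098  0.1808] [ 0.8  0.8 -0.2] 0.0 0.0
away 19.0 [ 0.4202 -0.3298  0.3599] [0.  0.2 0.7] -0.0001 0.0
a knob z 107 0.14380205058893303
  max z 0.1506572973249951
e knob z 0 0
  max z 0.25447993004889646
f knob z 107 0.14465423703995173
  max z 0.25388545358139947
```

View pics/f_side.png

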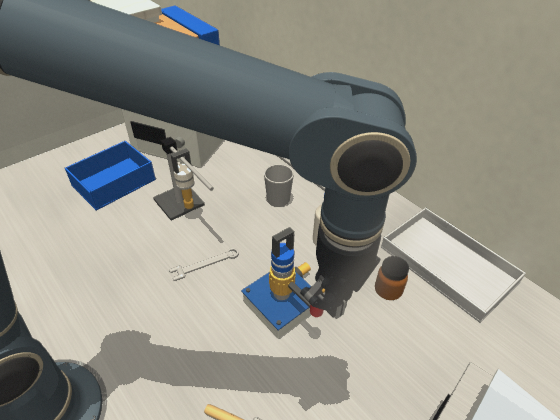

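```bash
python3 - <<'E'
import numpy as np
for n in("d","f"):
  for c in("side","top"):
    W=np.load(f"{n}_{c}.npy"); r=np.hypot(W[...,0]-.517,W[...,1]+.101)<.03
    z=W[r][:,2]; t=W[r&(W[...,2]>np.nanpercentile(z,99)-.005)]
    print(n,c,"top z med",np.median(t[:,2]).round(4),len(t),t[:,:2].mean(0).round(4))
E
```

```text
d side top z med 0.2809 161 [ 0.5156 -0.1013]
d top top z med 0.2824 190 [ 0.5186 -0.0997]
f side top z med 0.248 151 [ 0.5159 -0.1018]
f top top z med 0.2499 152 [ 0.5178 -0.0996]
```

The filter dropped 33 mm and is home, and the knob is back at its forward height. The force after the stop read only 11 N, so I'll press once more to confirm it was the hard stop.

```bash
python3 - <<'E'
from h import *
movep(at(KN,.26),RT); move_l(at(KN,.175),feed=.12); sleep(.2); st("pre")
print(move_l(at(KN,.148),feed=.02,until_force=30)); st("stop"); sleep(.3); st("hold")
move_l(at(KN,.185),feed=.04); move_l(at(KN,.30),feed=.15); movep(np.array([.42,-.36,.36]),RT); sleep(.5); st("away"); snap("g")
W=np.load("g_top.npy");I=cv2.imread("pics/g_top.png").astype(int)
m=(I[...,2]>150)&(I[...,1]<60)&(np.hypot(W[...,0]-KN[0],W[...,1]-KN[1])<.03); print("knob z",m.sum(),np.median(W[m][:,2]))
E
```

```text
pre 20.92 [ 0.517  -0.2102  0.1758] [-0.7  0.3  0.2] -0.0003 0.0
True
stop 22.13 [ 0.5167 -0.2101  0.1524] [-3.9  1.8 11.4] 0.0 5.6
hold 22.43 [ 0.5167 -0.2101  0.1525] [-2.7  2.4 11.3] 0.0002 5.5
away 25.62 [ 0.4202 -0.3597  0.3599] [1.1 0.7 0.2] 0.0 0.0
knob z 108 0.1437860465525086
```

View pics/g_top.png

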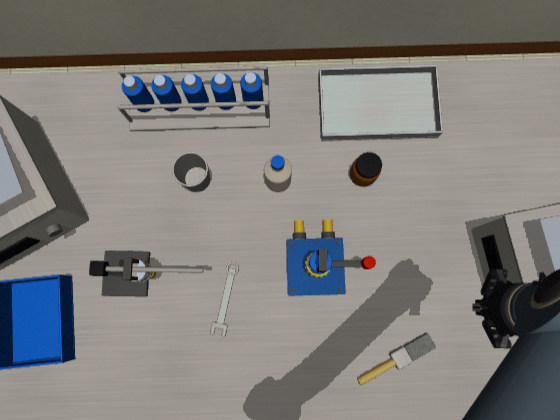

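Both presses stopped at the same height (0.1524 m), so it was the hard stop. In the top view the blue filter is coupled at (318,262), the knob is forward at (369,262), the white filter is on the rod at (133,268), and the wrench, bottle, beaker and jar have not moved.

```bash
python3 -c "
from rig import *
print(finish_job())"
```

```text
the job is handed in; nothing more can be done
None
```

The job is handed in at about 26 s: the blue filter is coupled, locked and let go with the sleeve fully forward, the white filter is still on the rod, and the wrench, bottle, beaker and jar look unmoved in the final picture; I pressed the sleeve back twice, the second time to confirm its hard stop.

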